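# Tip the coin weight into the tray's corner and weigh it

### The job

Check-weigh the flat brass weight that lies loose in the tipping tray. Press the tray's pad down so that the weight slides by itself into the open corner at the tray's pointed end, and let the tray come back level; do not push or grip the weight anywhere else in the tray. Then pick the weight up from that corner and lay it flat in the middle of the balance's round pan, setting it down rather than dropping it.

Things in the scene. Friction and masses are not known exactly. Their poses are not given: they have to be found in the camera images.
- corner (a point): Point on the floor of the polished aluminium tipping tray, 70 mm above the bench when level: the weight's centre when fully home in the pointed corner, against two 45-degree walls. Walls stand 12 mm above the floor; 23 mm beyond this point they stop, leaving a 30 mm open mouth for one finger (other finger inside). x: along the tray from the point to the rear wall (127 mm off); z: floor's normal.
- pad (a point): Centre of the top of the tray's ribbed steel press pad, 44 x 36 mm, beside the pointed end on its +y side; 82 mm above the bench when level; axes as the corner's. Pressed straight down (3 N rising to 9 N, more if fast) it sinks 37 mm to a stop, tipping the slippery tray 26 degrees, point down; press 32 to 36 mm and wait 1.5 s. A damped spring brings it level within 1.5 s of release.
- weight: Flat round brass coin weight, 54 mm in diameter, 8 mm thick, about 0.15 kg, lying loose on the tray's floor, which is 130 mm wide inside. Its origin is the centre of its underside, z up. The larger brass disc, 80 mm wide and 18 mm thick, on the bench is another weight and not wanted.
- pan (a point): Centre of the top face of the round steel pan of the white bench balance, 116 mm in diameter, 62 mm above the bench, flat and rigid; nothing on the balance is higher. z up, x away from the balance's display.

How it is judged:
By the outcome, as a careful person would: the job done as asked, in the order asked, and still so for the second after the job is handed in, with the robot touching nothing.
It also fails if it takes over 58 s, if anything falls off the work surface, if the arm or the gripper's body presses on something with over 40 N, if the wrist force passes 120 N, or if a joint passes its speed limit or range.

### The arm

A 7-joint arm with a two-finger parallel gripper is mounted at the origin on the work surface. World frame = base frame: x ahead of the robot, y to its left, z up, the work surface at z = 0. Lengths are in m, angles in rad, forces in N, time in s.
With the tool pointing down it reaches from about 0.425 to 0.875 m from the base axis. Payload 4.7 kg.
Tool frame: the origin (TCP) lies at the very end of the fingers, on their centre line; the grasp point (between the pads) lies 19 mm behind it (grip_point_offset is the distance from the TCP to the grasp point, in m); x points along the fingers, z is the direction in which the jaws open and shut, and the axes are right-handed (so a half turn about x gives the same grasp; the last joint's range is limited). The gripper opens to 87 mm and grips with 3 to 60 N. Pads are 19 mm wide; open, the fingers measure 117 mm over their backs; the gripper's body (75 mm by 190 mm) begins 51 mm behind the grasp point.
Start: joints at [0.014, 0.321, -0.07, 1.45, 0.023, 1.371, -0.057], TCP at [0.65, -0, 0.223] pointing down, gripper open.
Joint ranges: [-2.86, 2.86], [-0.3, 2.09], [-1.38, 1.24], [0.06, 2.45], [-1.56, 4.7], [0.09, 2.05], [-2.69, 2.69]. Speed limits (rad/s): [2.57, 2.57, 3.14, 3.14, 3.14, 3.14, 3.14].

### API

Orientations are given as a rotation vector (axis times angle).
In Python, from bench import get_state, get_image, calibration, close_job, grip_point_offset gives the robot as it stands.
- The arm moves only by the tool play_rows, never from a script. Its argument "targets" is a list of rows, each an object with "claw": the closure, from 0 (fully open) to 1 (shut); "linear": the shift along the tool's x, y, z as a fraction of full scale, a list of three; "rotation": the turn, a rotation vector about the tool's x, y, z as a fraction of full scale, a list of three. In form: [{"claw": claw, "linear": [x, y, z], "rotation": [wx, wy, wz]}, ...]. A call has 1 to 10 rows; each row shifts and turns the pose as measured when the row begins, along the tool's axes as they then stand; what a row does not reach is not made up. Full scale, the value 1, is 2.5 cm for a shift and 90 degrees for a turn. A row lasts 1/12 s, in which the tool goes at most 41.7 mm and 7.16 degrees, less where a joint would pass 70% of its speed; a pose out of reach is approached as far as the arm can. A call with a number of a shift or a turn outside -1 to 1 is refused whole. A call with a gripper value outside its range is refused whole. The fingers move at their own pace and stop on an object; "newtons" is the grip in N (left out, the last holds). Time passes only in rows, so rows that do not move let the fingers close. It gives the time, the measured TCP pose, the force and the opening at its end, in the units of the state.
- get_state(): the state, without advancing time (a new reading comes with each control period).
- get_image(name): name is "scene" or "side" or "wrist"; returns the picture (480x640x3 uint8, blue, green, red); there is no depth.
- calibration(name): a dict with "fx", "fy", "cx", "cy" (pixels), "rvec" (rotation vector, rad) and "tvec" (3), from world to camera coordinates, as OpenCV has them; the wrist camera has in their place "hand_eye" (4x4, takes a point from camera to tool coordinates, whose origin is the TCP and whose axes are the tool frame's). Camera axes: x right, y down, z forward; pixel columns grow to the right and rows downward; lengths in m; the calibration is good to about 2 mm. A picture is of the moment at which its call begins: read the wrist's pose just before it. calibration takes no time and is no camera call.
- close_job(): hands the job in, once; it reports no verdict.
The state is a dict: "time": time; "joint_positions": joint angles; "qd": joint speeds; "joint_torque": joint torques, N m; "position": TCP position; "tool_rot": TCP orientation; "ft_force": force on the tool from outside, world axes, zero at the start; "torque": the same for the moment, N m; "grip_width": opening from 0.0 (shut) to 1.0 (fully open).
Only numpy, scipy, OpenCV 4.12 (cv2) and the standard library are available. Lean on these libraries where they do the work, as an engineer would, in place of code of your own. Each camera call takes 0.05 s, during which the arm holds its last target. There are 200 camera calls.

## Working session

There is one attempt and no reset: what is moved stays moved. The work goes in short steps, Python scripts to look and compute and a tool call to move; the robot and the scene stay as the last step left them, time stands still between calls to the robot, and variables do not carry over. Pictures are saved under pics/ and viewed, about 8 in all and at most 12, crops included, and the job is handed in when it is done.

Besides the shell and the picture viewer there is one more tool, called by a JSON object that holds its "op" and its "data", one argument or row to a line. play_rows: Moves the arm, as the interface text tells. Shift numbers are shares of 2.5 cm and turn numbers shares of 90 degrees, none past 1 either way. Its arguments: {"type":"object","properties":{"targets":{"type":"array"},"newtons":{"type":"number"}},"required":["targets"]}

```bash
mkdir -p pics
cat > h.py <<'E'
import numpy as np, cv2
from bench import *
R=lambda v: cv2.Rodrigues(np.array(v,float))[0]
def cam(name,st=None):
    c=calibration(name); K=np.array([[c['fx'],0,c['cx']],[0,c['fy'],c['cy']],[0,0,1]])
    if name=='wrist':
        st=st or get_state(); T=np.eye(4);T[:3,:3]=R(st['tool_rot']);T[:3,3]=st['position']
        M=np.linalg.inv(T@np.array(c['hand_eye']))
    else:
        M=np.eye(4);M[:3,:3]=R(c['rvec']);M[:3,3]=np.ravel(c['tvec'])
    return K,M
def ray(KM,uv):
    K,M=KM; d=M[:3,:3].T@np.linalg.inv(K)@[uv[0],uv[1],1]; o=-M[:3,:3].T@M[:3,3]
    return o,d/np.linalg.norm(d)
def onz(KM,uv,z):
    o,d=ray(KM,uv); return o+d*(z-o[2])/d[2]
def tri(*obs):
    A=np.zeros((3,3));b=np.zeros(3)
    rs=[ray(k,u) for k,u in obs]
    for o,d in rs:
        P=np.eye(3)-np.outer(d,d);A+=P;b+=P@o
    p=np.linalg.solve(A,b)
    return p,[round(1e3*np.linalg.norm((np.eye(3)-np.outer(d,d))@(p-o)),1) for o,d in rs]
def proj(KM,p):
    K,M=KM; q=K@(M[:3,:3]@np.array(p)+M[:3,3]); return q[:2]/q[2]
E
python3 - <<'E'
from h import *
np.set_printoptions(precision=4,suppress=True)
st=get_state();print(st['position'],R(st['tool_rot']),st['time'])
for n in ['scene','side','wrist']:
    cv2.imwrite(f'pics/{n}0.png',get_image(n))
    K,M=cam(n,st);print(n,K[0,0],-M[:3,:3].T@M[:3,3],M[2,:3])
E
```

```text
[ 0.6494 -0.      0.2214] [[-0.002  -0.      1.    ]
 [-0.0001  1.      0.    ]
 [-1.     -0.0001 -0.002 ]] 0.0
scene 433.6927831741391 [1.0061 0.2717 0.6059] [-0.6596 -0.3882 -0.6436]
side 455.7837694851985 [ 0.392  -0.4966  0.7692] [ 0.1512  0.6195 -0.7703]
wrist 345.0188470429407 [0.6506 0.0823 0.3829] [-0.0006 -0.2988 -0.9543]
```

View pics/scene0.png

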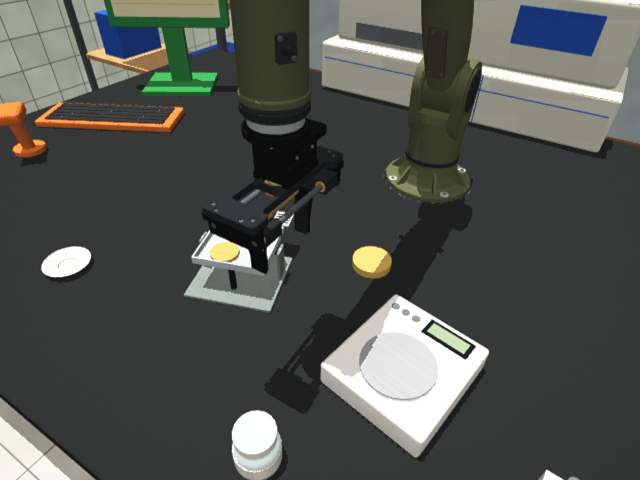

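View pics/side0.png

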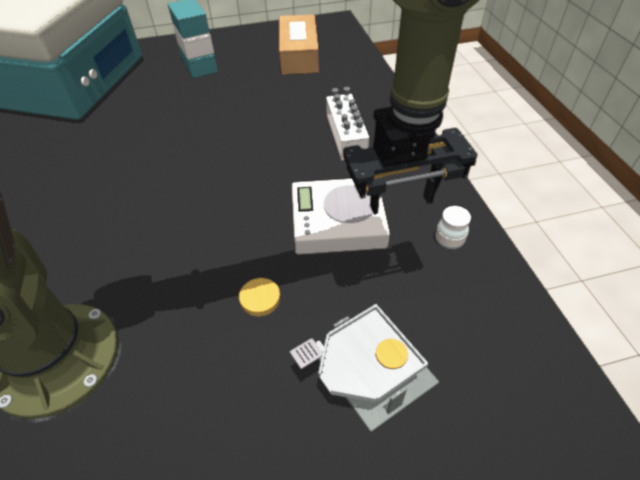

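Side view: the tray is at about (372,355) with the coin at (392,353), pad at (307,353) and pan at (350,204). The scene view shows the arm partly hiding the tray. I'll enlarge the tray.

Run:
```python
from h import *
im=cv2.imread('pics/side0.png')[290:440,270:460]
a=cv2.resize(im,None,fx=4,fy=4,interpolation=cv2.INTER_CUBIC)
cv2.imwrite('pics/side0c.png',a)
c=cam('side')
for n,uv,z in [('pad',(307,353),.082),('coin',(392,353),.078),('pan',(350,204),.062),('tip',(321,385),.07),('big',(259,293),.018)]: print(n,onz(c,uv,z).round(3))
```

```text
pad [ 0.444 -0.154  0.082]
coin [ 0.579 -0.189  0.078]
pan [0.619 0.176 0.062]
tip [ 0.453 -0.208  0.07 ]
big [0.387 0.029 0.018]
```

View pics/side0c.png

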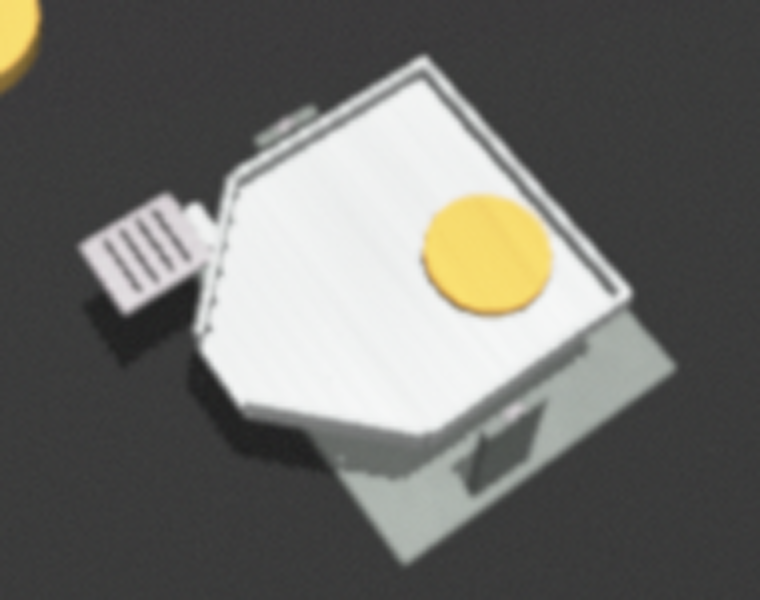

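Enlarged crop (4x, offset 270,290): pad centre (143,252), mouth ends (197,340) and (245,405), rear wall tops (425,60) and (630,293), coin centre (487,252). Next I'll move over the tray for a wrist view.

{"op": "play_rows", "data": {
  "targets": [
    {"claw":0,"linear":[-0.2,-0.95,-0.8],"rotation":[0,0,0]},
    {"claw":0,"linear":[-0.2,-0.95,-0.8],"rotation":[0,0,0]},
    {"claw":0,"linear":[-0.2,-0.95,-0.8],"rotation":[0,0,0]},
    {"claw":0,"linear":[-0.2,-0.95,-0.8],"rotation":[0,0,0]},
    {"claw":0,"linear":[-0.2,-0.95,-0.8],"rotation":[0,0,0]},
    {"claw":0,"linear":[0,-0.95,-0.8],"rotation":[0,0,0]},
    {"claw":0,"linear":[0,-0.95,-0.8],"rotation":[0,0,0]},
    {"claw":0,"linear":[0,-0.5,-0.4],"rotation":[0,0,0]},
    {"claw":0,"linear":[0,0,0],"rotation":[0,0,0]}
  ]
}}

```text
time: 0.9
position: [0.4917, -0.1836, 0.2426]
tool_rot: [-0.002, 1.579, 0.007]
ft_force: [0.2, -0.9, 0.9]
grip_width: 1.001
```

Run:
```python
from h import *
import json
st=get_state();im=get_image('wrist');cv2.imwrite('pics/w1.png',im)
json.dump({k:np.array(v).tolist() for k,v in st.items()},open('s1.json','w'));print(st['position'],st['tool_rot'],st['time'])
sc=get_image('scene');cv2.imwrite('pics/scene1.png',sc)
```

```text
[ 0.49167026 -0.18356177  0.24258656] [-0.00201329  1.57947723  0.00690268] 0.9
```

View pics/w1.png

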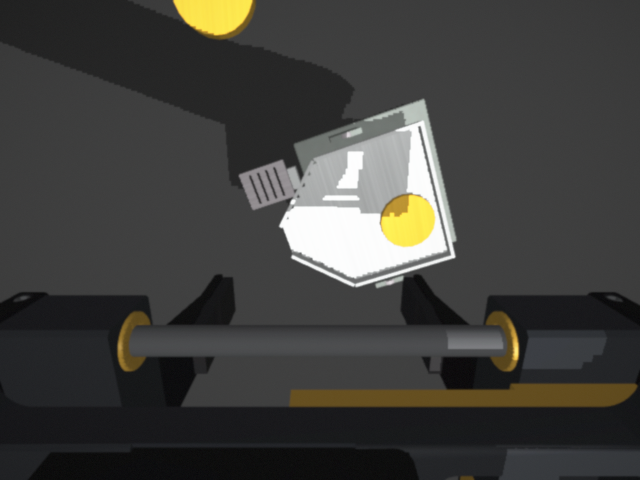

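The wrist view shows the tray clear: pad centre about (268,185), mouth ends (281,226) and (293,257), rear corners (423,122) and (454,257), coin (408,221). I'll triangulate against the side view.

Run:
```python
from h import *
import json
np.set_printoptions(precision=4,suppress=True)
st=json.load(open('s1.json'));w=cam('wrist',st);s=cam('side')
f=lambda u,v:(270+u/4,290+v/4)
P={}
for n,a,b in [('pad',(268,185),f(143,252)),('rearL',(423,122),f(425,60)),('rearR',(454,257),f(630,293)),('mL',(281,226),f(197,336)),('mR',(293,257),f(245,405)),('coin',(408,221),f(487,252))]:
    P[n],e=tri((w,a),(s,b));print(n,P[n],e)
m=(P['mL']+P['mR'])/2;r=(P['rearL']+P['rearR'])/2
x=r-m;print('len',np.linalg.norm(x),'widths',np.linalg.norm(P['rearL']-P['rearR']),np.linalg.norm(P['mL']-P['mR']))
yv=P['rearL']-P['rearR']; print('yaw',np.degrees(np.arctan2(x[1],x[0])),np.degrees(np.arctan2(-yv[0],yv[1])))
c=m+x/np.linalg.norm(x)*.023;print('corner',c)
a=cv2.imread('pics/w1.png')[90:290,225:465];b=cv2.imread('pics/scene1.png')[260:480,300:500]
cv2.imwrite('pics/c1.png',np.hstack([cv2.resize(a,(480,400),interpolation=2),cv2.resize(b[:200,40:200],(320,400),interpolation=2)]))
```

```text
pad [ 0.4432 -0.1525  0.0794] [np.float64(1.4), np.float64(1.4)]
rearL [ 0.5842 -0.0956  0.0811] [np.float64(0.4), np.float64(0.4)]
rearR [ 0.627  -0.2227  0.0823] [np.float64(0.2), np.float64(0.2)]
mL [ 0.4549 -0.1931  0.0784] [np.float64(0.7), np.float64(0.7)]
mR [ 0.4661 -0.2255  0.0783] [np.float64(0.9), np.float64(0.9)]
coin [ 0.5798 -0.1878  0.076 ] [np.float64(0.5), np.float64(0.5)]
len 0.15355606749424988 widths 0.13415383763833613 0.03425373965404255
yaw 19.051984550160203 18.593194701637575
corner [ 0.4822 -0.2018  0.0789]
```

View pics/c1.png

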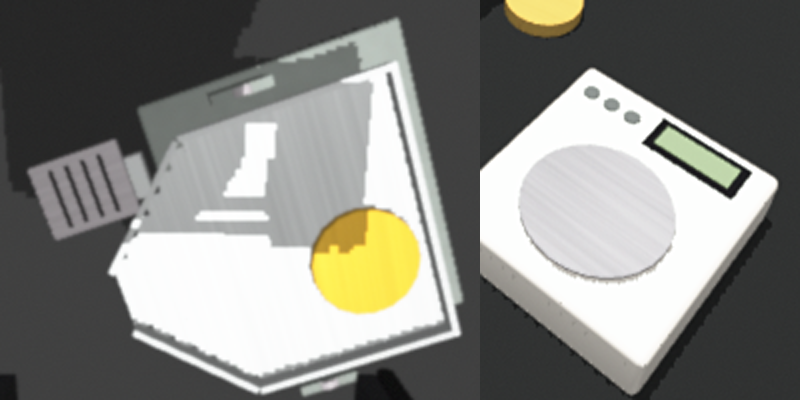

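Tray yaw is about 19°, pad (0.443,-0.153), corner about (0.481,-0.202). In the scene crop the pan centre is at pixel (398.5,366). Next: shut the fingers, go above the pad and yaw to the tray.

{"op": "play_rows", "data": {
  "newtons": 20,
  "targets": [
    {"claw":1,"linear":[0.9,0.19,-0.37],"rotation":[0,0,0]},
    {"claw":1,"linear":[0.9,0.19,-0.37],"rotation":[0,0,0]},
    {"claw":1,"linear":[0.9,0.19,-0.37],"rotation":[0,0,0]},
    {"claw":1,"linear":[0.9,0.19,-0.37],"rotation":[0,0,0]},
    {"claw":1,"linear":[0.9,0.19,-0.37],"rotation":[0,0,0]},
    {"claw":1,"linear":[0.8,0.19,-0.37],"rotation":[0,0,0]},
    {"claw":1,"linear":[0,0,0],"rotation":[-0.07,0,0]},
    {"claw":1,"linear":[0,0,0],"rotation":[-0.07,0,0]},
    {"claw":1,"linear":[0,0,0],"rotation":[-0.07,0,0]},
    {"claw":1,"linear":[0,0,0],"rotation":[0,0,0]}
  ]
}}

```text
time: 1.83
position: [0.4459, -0.129, 0.102]
tool_rot: [-0.292, 1.553, 0.313]
ft_force: [0.5, 1.3, -0.6]
grip_width: 0.329
```

```bash
cat > go.py <<'E'
import sys
from h import *
np.set_printoptions(precision=4,suppress=True)
st=get_state();T=R(st['tool_rot']);p=np.array(st['position'])
print('t',st['time'],'pos',p,'F',np.round(st['ft_force'],1),'w',st['grip_width'],'q',np.round(st['joint_positions'],2))
print('tool axes x',T[:,0],'z',T[:,2],'yaw',np.degrees(np.arctan2(T[1,2],T[0,2])))
if len(sys.argv)>3:
    d=np.array([float(a) for a in sys.argv[1:4]])-p
    print('shift tool units',T.T@d/.025)
    yaw=np.radians(float(sys.argv[4]))
    D=np.array([[0,0,1],[0,1,0],[-1,0,0]],float)
    W=R([0,0,yaw])@D
    print('rot units',cv2.Rodrigues(T.T@W)[0].ravel()/(np.pi/2))
E
python3 go.py .4354 -.1551 .088 19
```

```text
t 1.8333 pos [ 0.4459 -0.129   0.102 ] F [ 0.5  1.3 -0.6] w 0.32860635068429295 q [ 0.22  0.04  0.01  2.04 -0.01  1.08  0.62]
tool axes x [-0.006   0.0123 -0.9999] z [ 0.9266  0.376  -0.0009] yaw 22.085209761513042
shift tool units [ 0.5485 -0.8188 -0.7799]
rot units [ 0.0343 -0.0008 -0.0087]
```

{"op": "play_rows", "data": {
  "targets": [
    {"claw":1,"linear":[0.27,-0.41,-0.39],"rotation":[0.034,0,-0.008]},
    {"claw":1,"linear":[0.27,-0.41,-0.39],"rotation":[0,0,0]},
    {"claw":1,"linear":[0,0,0],"rotation":[0,0,0]},
    {"claw":1,"linear":[0,0,0],"rotation":[0,0,0]}
  ]
}}

```text
time: 2.17
position: [0.4391, -0.1484, 0.0878]
tool_rot: [-0.257, 1.555, 0.261]
ft_force: [0.6, 0.2, 0.7]
grip_width: 0.043
```

```bash
python3 go.py .4354 -.1551 .049 19
```

```text
t 2.1667 pos [ 0.4391 -0.1484  0.0878] F [0.6 0.2 0.7] w 0.042841823533809345 q [ 0.24  0.04  0.03  2.06 -0.    1.04  0.6 ]
tool axes x [ 0.0001  0.0026 -1.    ] z [0.946  0.3242 0.001 ] yaw 18.91862364931509
shift tool units [ 1.5521 -0.2087 -0.2262]
rot units [-0.0009  0.0006 -0.0015]
```

{"op": "play_rows", "data": {
  "targets": [
    {"claw":1,"linear":[0.1,-0.2,-0.22],"rotation":[0,0,0]},
    {"claw":1,"linear":[0.12,0,0],"rotation":[0,0,0]},
    {"claw":1,"linear":[0.12,0,0],"rotation":[0,0,0]},
    {"claw":1,"linear":[0.12,0,0],"rotation":[0,0,0]},
    {"claw":1,"linear":[0.12,0,0],"rotation":[0,0,0]}
  ]
}}

```text
time: 2.58
position: [0.4371, -0.1532, 0.0754]
tool_rot: [-0.257, 1.554, 0.261]
ft_force: [-3.7, 0.2, 7.4]
grip_width: 0.006
```

{"op": "play_rows", "data": {
  "targets": [
    {"claw":1,"linear":[0.12,0,0],"rotation":[0,0,0]},
    {"claw":1,"linear":[0.12,0,0],"rotation":[0,0,0]},
    {"claw":1,"linear":[0.12,0,0],"rotation":[0,0,0]},
    {"claw":1,"linear":[0.12,0,0],"rotation":[0,0,0]},
    {"claw":1,"linear":[0.12,0,0],"rotation":[0,0,0]},
    {"claw":1,"linear":[0.1,0,0],"rotation":[0,0,0]}
  ]
}}

```text
time: 3.08
position: [0.4374, -0.1531, 0.0624]
tool_rot: [-0.256, 1.556, 0.259]
ft_force: [-3.3, 0.0, 8.9]
grip_width: 0.004
```

{"op": "play_rows", "data": {
  "targets": [
    {"claw":1,"linear":[0.12,0,0],"rotation":[0,0,0]},
    {"claw":1,"linear":[0.12,0,0],"rotation":[0,0,0]},
    {"claw":1,"linear":[0.12,0,0],"rotation":[0,0,0]},
    {"claw":1,"linear":[0.12,0,0],"rotation":[0,0,0]},
    {"claw":1,"linear":[0.1,0,0],"rotation":[0,0,0]},
    {"claw":1,"linear":[0.02,0,0],"rotation":[0,0,0]},
    {"claw":1,"linear":[0.02,0,0],"rotation":[0,0,0]}
  ]
}}

```text
time: 3.67
position: [0.4389, -0.1526, 0.0525]
tool_rot: [-0.256, 1.556, 0.257]
ft_force: [-2.7, 0.2, 5.3]
grip_width: 0.005
```

{"op": "play_rows", "data": {
  "targets": [
    {"claw":1,"linear":[0.11,0,-0.03],"rotation":[0,0,0]},
    {"claw":1,"linear":[0.11,0,-0.03],"rotation":[0,0,0]},
    {"claw":1,"linear":[0.04,0,0],"rotation":[0,0,0]},
    {"claw":1,"linear":[0.04,0,0],"rotation":[0,0,0]},
    {"claw":1,"linear":[0.04,0,0],"rotation":[0,0,0]}
  ]
}}

```text
time: 4.08
position: [0.4398, -0.1523, 0.0483]
tool_rot: [-0.255, 1.553, 0.256]
ft_force: [-2.8, 0.3, 7.0]
grip_width: 0.008
```

```bash
python3 - <<'E'
from h import *
im=get_image('side');cv2.imwrite('pics/side2.png',cv2.resize(im[280:450,240:460],None,fx=3,fy=3,interpolation=2))
E
python3 go.py
```

```text
t 4.1333 pos [ 0.4398 -0.1523  0.0482] F [-3.1 -0.4  6.2] w 0.004223877224445246 q [ 0.25  0.1   0.03  2.09 -0.01  0.95  0.61]
tool axes x [ 0.002   0.0008 -1.    ] z [0.9474 0.32   0.0022] yaw 18.66460732988768
```

View pics/side2.png

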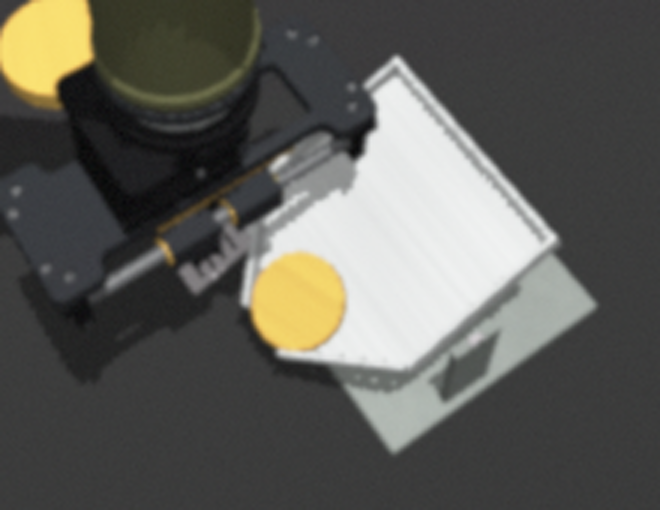

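The coin has slid into the corner, around crop pixel (298,300). I'll hold the pad briefly, then release gently.

{"op": "play_rows", "data": {
  "targets": [
    {"claw":1,"linear":[0.05,0,0],"rotation":[0,0,0]},
    {"claw":1,"linear":[0.04,0,0],"rotation":[0,0,0]},
    {"claw":1,"linear":[0.04,0,0],"rotation":[0,0,0]},
    {"claw":1,"linear":[0.04,0,0],"rotation":[0,0,0]},
    {"claw":1,"linear":[0.04,0,0],"rotation":[0,0,0]},
    {"claw":1,"linear":[0.04,0,0],"rotation":[0,0,0]},
    {"claw":1,"linear":[0.04,0,0],"rotation":[0,0,0]},
    {"claw":1,"linear":[0.04,0,0],"rotation":[0,0,0]},
    {"claw":1,"linear":[0.04,0,0],"rotation":[0,0,0]},
    {"claw":1,"linear":[0.04,0,0],"rotation":[0,0,0]}
  ]
}}

```text
time: 4.97
position: [0.4406, -0.1521, 0.0454]
tool_rot: [-0.253, 1.556, 0.253]
ft_force: [-4.9, 0.2, 10.4]
grip_width: 0.007
```

{"op": "play_rows", "data": {
  "targets": [
    {"claw":1,"linear":[0.04,0,0],"rotation":[0,0,0]},
    {"claw":1,"linear":[0.04,0,0],"rotation":[0,0,0]},
    {"claw":1,"linear":[0.04,0,0],"rotation":[0,0,0]},
    {"claw":1,"linear":[0.04,0,0],"rotation":[0,0,0]},
    {"claw":1,"linear":[0.04,0,0],"rotation":[0,0,0]},
    {"claw":1,"linear":[0.04,0,0],"rotation":[0,0,0]},
    {"claw":1,"linear":[0.04,0,0],"rotation":[0,0,0]},
    {"claw":1,"linear":[0.04,0,0],"rotation":[0,0,0]},
    {"claw":1,"linear":[0.04,0,0],"rotation":[0,0,0]},
    {"claw":1,"linear":[0.04,0,0],"rotation":[0,0,0]}
  ]
}}

```text
time: 5.8
position: [0.4406, -0.152, 0.0455]
tool_rot: [-0.251, 1.561, 0.251]
ft_force: [-4.0, -0.8, 9.5]
grip_width: 0.009
```

{"op": "play_rows", "data": {
  "targets": [
    {"claw":1,"linear":[-0.15,0,0],"rotation":[0,0,0]},
    {"claw":1,"linear":[-0.15,0,0],"rotation":[0,0,0]},
    {"claw":1,"linear":[-0.15,0,0],"rotation":[0,0,0]},
    {"claw":1,"linear":[-0.15,0,0],"rotation":[0,0,0]},
    {"claw":1,"linear":[-0.15,0,0],"rotation":[0,0,0]},
    {"claw":1,"linear":[-0.15,0,0],"rotation":[0,0,0]},
    {"claw":1,"linear":[-0.15,0,0],"rotation":[0,0,0]},
    {"claw":1,"linear":[-0.15,0,0],"rotation":[0,0,0]},
    {"claw":1,"linear":[-0.2,0,0],"rotation":[0,0,0]},
    {"claw":1,"linear":[-0.2,0,0],"rotation":[0,0,0]}
  ]
}}

```text
time: 6.63
position: [0.4415, -0.1505, 0.0887]
tool_rot: [-0.251, 1.56, 0.251]
ft_force: [-0.8, -0.5, -0.5]
grip_width: 0.007
```

{"op": "play_rows", "data": {
  "targets": [
    {"claw":0,"linear":[-0.9,0,0],"rotation":[0,0,0]},
    {"claw":0,"linear":[-0.9,-0.4,0.1],"rotation":[0,0,0]},
    {"claw":0,"linear":[-0.9,-0.4,0.2],"rotation":[0,0,0]},
    {"claw":0,"linear":[-0.9,-0.4,0.2],"rotation":[0,0,0]},
    {"claw":0,"linear":[-0.9,-0.4,0.2],"rotation":[0,0,0]},
    {"claw":0,"linear":[0,-0.5,0.2],"rotation":[0,0,0]},
    {"claw":0,"linear":[0,0,0],"rotation":[0,0,0]},
    {"claw":0,"linear":[0,0,0],"rotation":[0,0,0]}
  ]
}}

```text
time: 7.3
position: [0.4809, -0.1938, 0.2099]
tool_rot: [-0.252, 1.558, 0.252]
ft_force: [0.0, 0.3, -0.8]
grip_width: 0.526
```

```bash
python3 - <<'E'
from h import *
import json
st=get_state();im=get_image('wrist');cv2.imwrite('pics/w3f.png',im)
json.dump({k:np.array(v).tolist() for k,v in st.items()},open('s3.json','w'))
w=cam('wrist',st);u=proj(w,[.481,-.202,.078]);print(u)
s=get_image('side');cv2.imwrite('pics/side3f.png',s)
us=proj(cam('side'),[.481,-.202,.078]);print(us)
def crop(im,u):
    x,y=[int(max(0,v)) for v in (u[0]-64,u[1]-75)];print('off',x,y);return cv2.resize(im[y:y+150,x:x+128],None,fx=3,fy=3,interpolation=2)
a,b=crop(im,u),crop(s,us);h=min(len(a),len(b))
cv2.imwrite('pics/c3.png',np.hstack([a[:h],b[:h]]))
E
python3 go.py .481 -.202 .12 19
```

```text
[313.88424202 233.19416467]
[336.8965264  375.15807258]
off 249 158
off 272 300
t 7.4 pos [ 0.48   -0.1935  0.2089] F [-0.1 -0.2 -0.4] w 0.6176448659961487 q [ 0.27  0.05  0.07  1.8  -0.    1.3   0.66]
tool axes x [-0.0039  0.0001 -1.    ] z [ 0.9487  0.316  -0.0037] yaw 18.42374439854426
shift tool units [ 3.5565 -0.3411 -0.0576]
rot units [-0.0064 -0.0023 -0.0009]
```

View pics/c3.png

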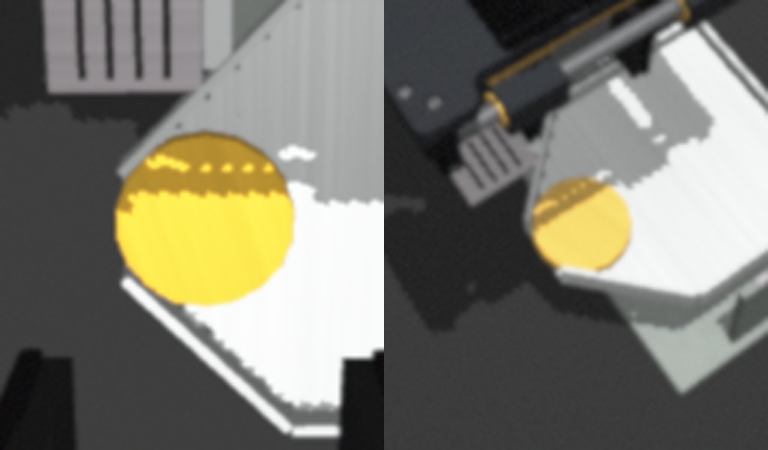

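Coin is home in the corner and the tray level: coin centre wrist (317.3,230.8), side (337.8,374.8). Now locate it, and the pan from scene + side.

```bash
python3 - <<'E'
from h import *
import json
np.set_printoptions(precision=4,suppress=True)
st=json.load(open('s3.json'));w=cam('wrist',st);s=cam('side')
print(tri((w,(317.3,230.8)),(s,(337.8,374.8))), onz(w,(317.3,230.8),.078),onz(s,(337.8,374.8),.078))
print('pan',tri((cam('scene'),(398.5,366)),(s,(350,204))))
E
python3 go.py .4825 -.2005 .11 19
```

```text
(array([ 0.4833, -0.2001,  0.0739]), [np.float64(0.2), np.float64(0.2)]) [ 0.4832 -0.1989  0.078 ] [ 0.4826 -0.2018  0.078 ]
pan (array([0.6202, 0.1824, 0.0566]), [np.float64(0.8), np.float64(0.8)])
t 7.4 pos [ 0.48   -0.1935  0.2089] F [-0.1 -0.2 -0.4] w 0.6176448659961487 q [ 0.27  0.05  0.07  1.8  -0.    1.3   0.66]
tool axes x [-0.0039  0.0001 -1.    ] z [ 0.9487  0.316  -0.0037] yaw 18.42374439854426
shift tool units [ 3.9562 -0.3037  0.0198]
rot units [-0.0064 -0.0023 -0.0009]
```

{"op": "play_rows", "data": {
  "targets": [
    {"claw":0,"linear":[0.6,-0.1,0.0],"rotation":[-0.006,0,0]},
    {"claw":0,"linear":[0.6,-0.1,0.0],"rotation":[0,-0.002,0]},
    {"claw":0,"linear":[0.6,-0.1,0],"rotation":[0,0,0]},
    {"claw":0,"linear":[0.6,0,0],"rotation":[0,0,0]},
    {"claw":0,"linear":[0.6,0,0],"rotation":[0,0,0]},
    {"claw":0,"linear":[0.6,0,0],"rotation":[0,0,0]},
    {"claw":0,"linear":[0,0,0],"rotation":[0,0,0]}
  ]
}}

```text
time: 7.98
position: [0.4763, -0.1943, 0.1113]
tool_rot: [-0.258, 1.563, 0.27]
ft_force: [-1.3, -0.5, -0.2]
grip_width: 0.991
```

```bash
python3 go.py .483 -.2005 .0735 19
```

```text
t 7.9833 pos [ 0.4763 -0.1943  0.1113] F [-1.3 -0.5 -0.2] w 0.9912223766032495 q [ 0.28  0.13  0.07  1.91 -0.01  1.11  0.68]
tool axes x [-0.0092  0.0061 -0.9999] z [ 0.944   0.3298 -0.0067] yaw 19.254617690160256
shift tool units [ 1.5088 -0.3348  0.1835]
rot units [ 0.0028 -0.0043 -0.0056]
```

{"op": "play_rows", "data": {
  "targets": [
    {"claw":0,"linear":[0.1,-0.33,0.2],"rotation":[0.003,-0.004,-0.006]},
    {"claw":0,"linear":[0.3,0,0.05],"rotation":[0,0,0]},
    {"claw":0,"linear":[0.3,0,0.0],"rotation":[0,0,0]},
    {"claw":0,"linear":[0.2,0,0],"rotation":[0,0,0]},
    {"claw":0,"linear":[0.2,0,0],"rotation":[0,0,0]},
    {"claw":0,"linear":[0,0,0],"rotation":[0,0,0]}
  ]
}}

```text
time: 8.48
position: [0.4854, -0.1993, 0.0821]
tool_rot: [-0.262, 1.554, 0.26]
ft_force: [-0.8, -0.1, -1.0]
grip_width: 1.0
```

```bash
python3 go.py .483 -.2005 .0735 19
```

```text
t 8.4833 pos [ 0.4854 -0.1993  0.0821] F [-0.8 -0.1 -1. ] w 1.000341810235396 q [ 0.28  0.17  0.07  1.93 -0.01  1.04  0.68]
tool axes x [ 0.0007 -0.0009 -1.    ] z [0.9453 0.3262 0.0004] yaw 19.040381843633874
shift tool units [ 0.3458 -0.0141 -0.1083]
rot units [0.0004 0.0002 0.0007]
```

{"op": "play_rows", "data": {
  "targets": [
    {"claw":0,"linear":[0.15,0,-0.08],"rotation":[0,0,0]},
    {"claw":0,"linear":[0.12,0,0],"rotation":[0,0,0]},
    {"claw":0,"linear":[0.06,0,0],"rotation":[0,0,0]},
    {"claw":0,"linear":[0,0,0],"rotation":[0,0,0]}
  ]
}}

```text
time: 8.82
position: [0.4837, -0.2002, 0.0736]
tool_rot: [-0.262, 1.554, 0.259]
ft_force: [0.8, 0.8, 0.2]
grip_width: 0.998
```

```bash
python3 go.py .483 -.2005 .0735 19
```

```text
t 8.8167 pos [ 0.4837 -0.2002  0.0736] F [0.8 0.8 0.2] w 0.9979227769358324 q [ 0.28  0.18  0.07  1.94 -0.01  1.02  0.69]
tool axes x [ 0.0016 -0.0012 -1.    ] z [0.9453 0.3261 0.0011] yaw 19.03380689647974
shift tool units [ 0.0051 -0.0008 -0.0315]
rot units [0.0004 0.0007 0.0011]
```

{"op": "play_rows", "data": {
  "newtons": 15,
  "targets": [
    {"claw":1,"linear":[0,0,0],"rotation":[0,0,0]},
    {"claw":1,"linear":[0,0,0],"rotation":[0,0,0]},
    {"claw":1,"linear":[0,0,0],"rotation":[0,0,0]},
    {"claw":1,"linear":[0,0,0],"rotation":[0,0,0]},
    {"claw":1,"linear":[0,0,0],"rotation":[0,0,0]},
    {"claw":1,"linear":[0,0,0],"rotation":[0,0,0]},
    {"claw":1,"linear":[0,0,0],"rotation":[0,0,0]},
    {"claw":1,"linear":[0,0,0],"rotation":[0,0,0]},
    {"claw":1,"linear":[0,0,0],"rotation":[0,0,0]}
  ]
}}

```text
time: 9.57
position: [0.4843, -0.2005, 0.0745]
tool_rot: [-0.262, 1.552, 0.259]
ft_force: [0.6, -0.5, 0.4]
grip_width: 0.609
```

```bash
python3 go.py .483 -.2005 .15 19
```

```text
t 9.5667 pos [ 0.4843 -0.2005  0.0745] F [ 0.6 -0.5  0.4] w 0.6088986297857001 q [ 0.28  0.18  0.07  1.94 -0.01  1.02  0.69]
tool axes x [ 0.0032 -0.0018 -1.    ] z [0.9454 0.326  0.0024] yaw 19.027165151023194
shift tool units [-3.0206  0.0097 -0.0419]
rot units [0.0003 0.0015 0.0018]
```

{"op": "play_rows", "data": {
  "newtons": 25,
  "targets": [
    {"claw":1,"linear":[0,0,0],"rotation":[0,0,0]},
    {"claw":1,"linear":[-0.15,0,0],"rotation":[0,0,0]},
    {"claw":1,"linear":[-0.3,0,0],"rotation":[0,0,0]},
    {"claw":1,"linear":[-0.5,0,0],"rotation":[0,0,0]},
    {"claw":1,"linear":[-0.5,0,0],"rotation":[0,0,0]},
    {"claw":1,"linear":[-0.5,0,0],"rotation":[0,0,0]},
    {"claw":1,"linear":[-0.5,0,0],"rotation":[0,0,0]},
    {"claw":1,"linear":[-0.4,0,0],"rotation":[0,0,0]},
    {"claw":1,"linear":[0,0,0],"rotation":[0,0,0]}
  ]
}}

```text
time: 10.32
position: [0.4826, -0.1999, 0.15]
tool_rot: [-0.261, 1.555, 0.26]
ft_force: [0.6, 0.6, -2.3]
grip_width: 0.604
```

```bash
python3 go.py .62 .182 .15 19
```

```text
t 10.3167 pos [ 0.4826 -0.1999  0.15  ] F [ 0.6  0.6 -2.3] w 0.6043001688733831 q [ 0.28  0.1   0.07  1.86 -0.01  1.18  0.68]
tool axes x [-0.0001 -0.0007 -1.    ] z [ 0.9454  0.326  -0.0004] yaw 19.028039110820323
shift tool units [-0.0123 12.648  10.1746]
rot units [ 0.0003 -0.0002  0.0004]
```

{"op": "play_rows", "data": {
  "targets": [
    {"claw":1,"linear":[0,0.4,0.3],"rotation":[0,0,0]},
    {"claw":1,"linear":[0,0.7,0.55],"rotation":[0,0,0]},
    {"claw":1,"linear":[0,0.8,0.65],"rotation":[0,0,0]},
    {"claw":1,"linear":[0,0.8,0.65],"rotation":[0,0,0]},
    {"claw":1,"linear":[0,0.8,0.65],"rotation":[0,0,0]},
    {"claw":1,"linear":[0,0.8,0.65],"rotation":[0,0,0]},
    {"claw":1,"linear":[0,0.8,0.65],"rotation":[0,0,0]},
    {"claw":1,"linear":[0,0.8,0.65],"rotation":[0,0,0]},
    {"claw":1,"linear":[0,0.6,0.5],"rotation":[0,0,0]},
    {"claw":1,"linear":[0,0.3,0.25],"rotation":[0,0,0]}
  ]
}}

```text
time: 11.15
position: [0.5576, 0.009, 0.1469]
tool_rot: [-0.254, 1.56, 0.251]
ft_force: [-0.1, 0.2, -1.1]
grip_width: 0.605
```

{"op": "play_rows", "data": {
  "targets": [
    {"claw":1,"linear":[0,0.4,0.3],"rotation":[0,0,0]},
    {"claw":1,"linear":[0,0.4,0.4],"rotation":[0,0,0]},
    {"claw":1,"linear":[0,0.2,0.2],"rotation":[0,0,0]},
    {"claw":1,"linear":[0,0,0],"rotation":[0,0,0]}
  ]
}}

```text
time: 11.48
position: [0.5715, 0.0433, 0.1454]
tool_rot: [-0.255, 1.563, 0.252]
ft_force: [-0.4, -0.4, -2.2]
grip_width: 0.602
```

```bash
python3 - <<'E'
from h import *
import json
st=get_state();im=get_image('wrist');cv2.imwrite('pics/w4.png',im)
json.dump({k:np.array(v).tolist() for k,v in st.items()},open('s4.json','w'))
E
python3 go.py .62 .182 .15 19
```

```text
t 11.5333 pos [0.5712 0.0425 0.1453] F [ 0.2 -0.6 -1.7] w 0.6042783848011515 q [-0.01  0.22 -0.12  1.74  0.03  1.19  0.18]
tool axes x [-0.0066 -0.0031 -1.    ] z [ 0.9485  0.3166 -0.0073] yaw 18.460064585635713
shift tool units [-0.2167  4.6759  3.6174]
rot units [-0.006  -0.0046  0.0005]
```

View pics/w4.png

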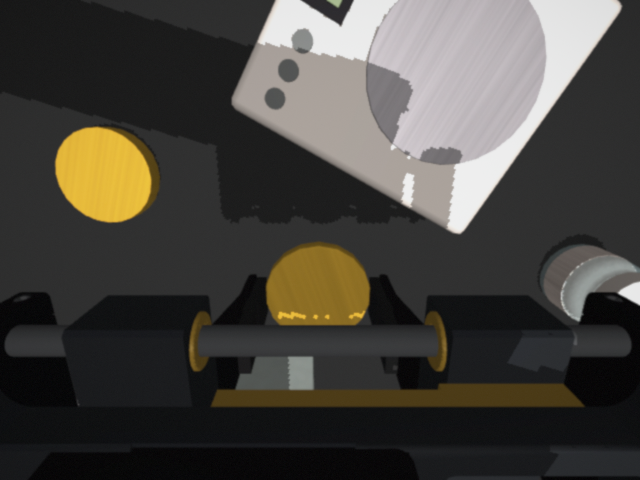

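Wrist view: the coin is held flat between the fingers. The pan edge is at left x≈366, right x≈546, bottom y≈164. I'll fit the pan centre to these extents.

```bash
python3 - <<'E'
from h import *
import json
from scipy.optimize import least_squares
st=json.load(open('s4.json'));w=cam('wrist',st);t=np.linspace(0,2*np.pi,180)
def ext(c,z=.062):
    q=np.array([proj(w,[c[0]+.058*np.cos(a),c[1]+.058*np.sin(a),z]) for a in t]);return np.array([q[:,0].min(),q[:,0].max(),q[:,1].max()])
for z in (.058,.062):
    r=least_squares(lambda c:ext(c,z)-[366,546,164],[.62,.18],diff_step=1e-3);print(z,r.x.round(4),r.fun.round(1))
E
python3 go.py .621 .180 .1 19
```

```text
0.058 [0.621  0.1815] [ 0.7 -0.7 -0.1]
0.062 [0.6195 0.1812] [-0.8  0.8  0.1]
t 11.5333 pos [0.5712 0.0425 0.1453] F [ 0.2 -0.6 -1.7] w 0.6042783848011515 q [-0.01  0.22 -0.12  1.74  0.03  1.19  0.18]
tool axes x [-0.0066 -0.0031 -1.    ] z [ 0.9485  0.3166 -0.0073] yaw 18.460064585635713
shift tool units [1.7832 4.5889 3.6445]
rot units [-0.006  -0.0046  0.0005]
```

{"op": "play_rows", "data": {
  "targets": [
    {"claw":1,"linear":[0,0.4,0.3],"rotation":[-0.006,-0.005,0]},
    {"claw":1,"linear":[0,0.7,0.5],"rotation":[0,0,0]},
    {"claw":1,"linear":[0,0.8,0.6],"rotation":[0,0,0]},
    {"claw":1,"linear":[0,0.8,0.6],"rotation":[0,0,0]},
    {"claw":1,"linear":[0,0.8,0.6],"rotation":[0,0,0]},
    {"claw":1,"linear":[0,0.6,0.5],"rotation":[0,0,0]},
    {"claw":1,"linear":[0,0.3,0.2],"rotation":[0,0,0]},
    {"claw":1,"linear":[0,0,0],"rotation":[0,0,0]}
  ]
}}

```text
time: 12.2
position: [0.6169, 0.1709, 0.1447]
tool_rot: [-0.253, 1.554, 0.247]
ft_force: [-1.1, 1.0, -0.8]
grip_width: 0.602
```

```bash
python3 go.py .62 .1815 .08 19
```

```text
t 12.2 pos [0.6169 0.1709 0.1447] F [-1.1  1.  -0.8] w 0.6019399517332759 q [-0.17  0.35 -0.18  1.57  0.07  1.22 -0.05]
tool axes x [ 0.0029 -0.0034 -1.    ] z [0.9498 0.3128 0.0017] yaw 18.22617710976589
shift tool units [2.5885 0.3756 0.2473]
rot units [-0.0086  0.001   0.0026]
```

{"op": "play_rows", "data": {
  "targets": [
    {"claw":1,"linear":[0.3,0.2,0.15],"rotation":[-0.008,0,0.002]},
    {"claw":1,"linear":[0.5,0.15,0.1],"rotation":[0,0,0]},
    {"claw":1,"linear":[0.5,0,0],"rotation":[0,0,0]},
    {"claw":1,"linear":[0.5,0,0],"rotation":[0,0,0]},
    {"claw":1,"linear":[0.4,0,0],"rotation":[0,0,0]},
    {"claw":1,"linear":[0.2,0,0],"rotation":[0,0,0]},
    {"claw":1,"linear":[0,0,0],"rotation":[0,0,0]}
  ]
}}

```text
time: 12.78
position: [0.6187, 0.1734, 0.0761]
tool_rot: [-0.259, 1.559, 0.251]
ft_force: [-1.3, -0.5, -1.7]
grip_width: 0.605
```

```bash
python3 go.py .62 .1815 .067 19
```

```text
t 12.7833 pos [0.6187 0.1734 0.0761] F [-1.3 -0.5 -1.7] w 0.604979740483561 q [-0.17  0.42 -0.18  1.63  0.09  1.11 -0.05]
tool axes x [-0.0023 -0.0059 -1.    ] z [ 0.9478  0.3189 -0.0041] yaw 18.59662814496868
shift tool units [0.3631 0.2909 0.1536]
rot units [-0.0045 -0.0026  0.0031]
```

Correct laterally, then creep down to contact.

{"op": "play_rows", "data": {
  "targets": [
    {"claw":1,"linear":[0,0.2,0.1],"rotation":[-0.004,-0.003,0.003]},
    {"claw":1,"linear":[0,0.15,0.05],"rotation":[0,0,0]},
    {"claw":1,"linear":[0.1,0,0],"rotation":[0,0,0]},
    {"claw":1,"linear":[0.08,0,0],"rotation":[0,0,0]},
    {"claw":1,"linear":[0,0,0],"rotation":[0,0,0]}
  ]
}}

```text
time: 13.2
position: [0.6202, 0.1833, 0.0718]
tool_rot: [-0.259, 1.553, 0.26]
ft_force: [-0.6, 1.0, -0.7]
grip_width: 0.599
```

```bash
python3 go.py .62 .1815 .0665 19
```

```text
t 13.2 pos [0.6202 0.1833 0.0718] F [-0.6  1.  -0.7] w 0.5991997014043153 q [-0.18  0.43 -0.18  1.63  0.09  1.09 -0.06]
tool axes x [ 0.002  0.001 -1.   ] z [0.9459 0.3244 0.0022] yaw 18.931033481481645
shift tool units [ 0.213  -0.0675 -0.0305]
rot units [-0.0008  0.0014 -0.0002]
```

{"op": "play_rows", "data": {
  "targets": [
    {"claw":1,"linear":[0.06,-0.06,-0.02],"rotation":[0,0,0]},
    {"claw":1,"linear":[0.06,0,0],"rotation":[0,0,0]},
    {"claw":1,"linear":[0.05,0,0],"rotation":[0,0,0]},
    {"claw":1,"linear":[0.02,0,0],"rotation":[0,0,0]}
  ]
}}

```text
time: 13.53
position: [0.6211, 0.1819, 0.068]
tool_rot: [-0.259, 1.551, 0.26]
ft_force: [-0.8, -0.0, -1.4]
grip_width: 0.599
```

{"op": "play_rows", "data": {
  "targets": [
    {"claw":1,"linear":[0.04,0,0],"rotation":[0,0,0]},
    {"claw":1,"linear":[0.04,0,0],"rotation":[0,0,0]},
    {"claw":1,"linear":[0.04,0,0],"rotation":[0,0,0]}
  ]
}}

```text
time: 13.78
position: [0.6212, 0.1818, 0.0664]
tool_rot: [-0.259, 1.55, 0.26]
ft_force: [-3.5, -1.7, 7.7]
grip_width: 0.602
```

Contact at TCP z 0.0664, as predicted. Release by opening in place, then retreat upward.

{"op": "play_rows", "data": {
  "targets": [
    {"claw":0.42,"linear":[-0.01,0,0],"rotation":[0,0,0]},
    {"claw":0.4,"linear":[0,0,0],"rotation":[0,0,0]},
    {"claw":0.2,"linear":[0,0,0],"rotation":[0,0,0]},
    {"claw":0,"linear":[0,0,0],"rotation":[0,0,0]},
    {"claw":0,"linear":[0,0,0],"rotation":[0,0,0]},
    {"claw":0,"linear":[0,0,0],"rotation":[0,0,0]},
    {"claw":0,"linear":[0,0,0],"rotation":[0,0,0]},
    {"claw":0,"linear":[0,0,0],"rotation":[0,0,0]}
  ]
}}

```text
time: 14.45
position: [0.6225, 0.1822, 0.0674]
tool_rot: [-0.258, 1.547, 0.26]
ft_force: [0.5, -0.1, -0.3]
grip_width: 0.951
```

{"op": "play_rows", "data": {
  "targets": [
    {"claw":0,"linear":[-0.2,0,0],"rotation":[0,0,0]},
    {"claw":0,"linear":[-0.4,0,0],"rotation":[0,0,0]},
    {"claw":0,"linear":[-0.8,0,0],"rotation":[0,0,0]},
    {"claw":0,"linear":[-0.9,0,0],"rotation":[0,0,0]},
    {"claw":0,"linear":[-0.9,0,0],"rotation":[0,0,0]},
    {"claw":0,"linear":[-0.9,-0.5,0],"rotation":[0,0,0]},
    {"claw":0,"linear":[-0.9,-0.5,0],"rotation":[0,0,0]},
    {"claw":0,"linear":[-0.3,-0.5,0],"rotation":[0,0,0]},
    {"claw":0,"linear":[0,0,0],"rotation":[0,0,0]}
  ]
}}

```text
time: 15.2
position: [0.6333, 0.1464, 0.2108]
tool_rot: [-0.261, 1.546, 0.262]
ft_force: [0.0, -1.6, -0.5]
grip_width: 0.998
```

```bash
python3 - <<'E'
from h import *
s=get_image('scene')[280:460,300:520];w=get_image('wrist')[60:330,180:480]
a=cv2.resize(s,(440,360),interpolation=2);b=cv2.resize(w,(360,324),interpolation=2)
b=cv2.copyMakeBorder(b,0,36,0,0,0);cv2.imwrite('pics/c5.png',np.hstack([a,b]))
E
python3 go.py
```

```text
t 15.3 pos [0.6315 0.1495 0.2086] F [-0.4  0.7 -1.2] w 0.9968379179073074 q [-0.13  0.33 -0.18  1.48  0.05  1.34  0.02]
tool axes x [ 0.0051  0.0045 -1.    ] z [0.9439 0.3301 0.0062] yaw 19.275033700377556
```

View pics/c5.png

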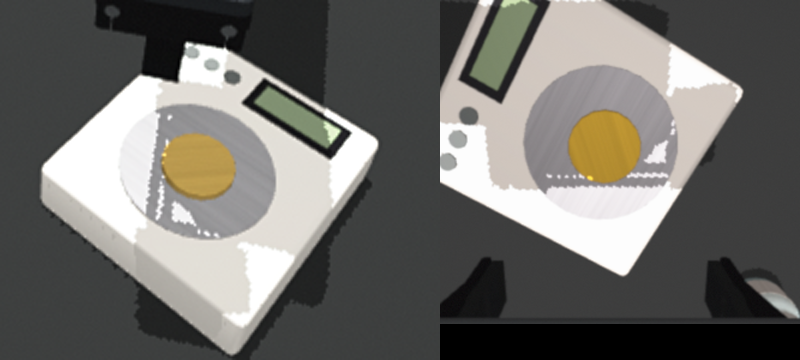

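The coin lies flat on the pan. In the wrist view its centre is (605,146) against the pan centre (601,142), about 4 mm apart. The gripper is clear.

```bash
python3 -c "
from bench import *
print(close_job())"
```

```text
the job is handed in; nothing more can be done
None
```

The brass weight is lying flat near the middle of the balance pan, and I handed the job in at about 15.3 s of the 58 s allowed.

- **Tipping:** I pressed the pad about 36 mm with shut fingers and held it about 2 s. The highest reading I saw was 10 N. The weight slid into the corner by itself, and I released slowly. A picture afterwards showed the tray level and the weight fully home.
- **Pick-up:** I gripped it at the corner with one finger in the open mouth. The opening read about 53 mm against its 54 mm diameter.
- **Setting down:** I lowered it until contact showed (7.7 N on the wrist) before opening the fingers.
- **Last check:** The final pictures show the weight flat on the pan, about 4 mm from its centre, with the gripper clear above it.

**Disagreement:** my triangulated heights for the pad, tray, weight and pan read up to 5 mm lower than the text. I used the text's heights; contact with the pan came at the height they predicted.

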